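# Turn the container's divided insert end for end

## Task

The divided insert is the wrong way round in the food container under the clear acrylic shelf: lift it out by the lug at its open, near end and set it down level on the middle of the steaming rack, letting go of it. Then take it by its other lug, at the end with the two small compartments, and put it back in the container turned half round, so that the small compartments are at the open end, sitting fully home on the container's floor. Lower it rather than let it drop, and leave the bowl, the lid and the orange liners where they are.

Things in the scene. Friction and masses are not known exactly. Their poses are not given: they have to be found in the camera images.
- station: White food container fixed on a clear acrylic C-shaped shelf. Origin on the table under the container's middle; x runs along it from the open near end to the shelf's back panel, z up. Cavity 164 (x) by 104 mm, walls 3 mm, floor at z 9 mm; walls are straight to z 45, then flare out 4 mm a side up to the rim at z 65. The insert starts in it with its x along this x (small end far)
- shelf_edge (a point): Middle of the front lower edge of the clear shelf board hanging over the container's far part, 23 mm along x from the station's origin, 155 mm up. Board 6 mm thick, 180 mm wide (y), reaching 105 mm back to a clear upright panel; no sides, open to -x. Foot plate 5 mm thick, 130 mm wide. The board leaves a gripper no room to lift or lower the insert by a lug at the far end
- insert_center (a point): Middle of the loose insert, 26 mm above its underside. Grey open tray 160 (x) by 100 mm (y), about 160 g, walls 3 mm thick, 28 mm high, with two grip lugs 52 mm high. x points to the end with two small compartments, z up. A cross wall at x 12 mm parts off the large compartment; a 4 mm thick wall at y 0 halves the small end. Play in the container: 2 mm on each side
- lug_small (a point): Grip point on the lug at the small-compartment end, 52 mm along +x from the insert's middle, 41 mm above its underside, 11 mm below the lug's top. An upright block 26 mm along the insert's x, 12 mm across y (grip it across y), reaching down to the tray floor; over 40 mm clear on both sides in y. A 4 mm thick wall joins it to the end wall
- lug_large (a point): Grip point on the equal lug at the large-compartment end, 52 mm along -x from the insert's middle, 41 mm above its underside, 11 mm below the lug's top; 26 mm along x, 12 mm across y. At the start it is at the open near end of the container
- rack_top (a point): Middle of the top of the round stainless steel steaming rack, 200 mm across, wire bars on three legs, top 30 mm above the table; it stands fast. The insert can stand on it any way round
- bowl: White ceramic bowl with a blue rim, 120 mm across, 54 mm high, loose; origin at the middle of its underside. Leave alone
- lid: White clip-lock container lid lying on the table, 178 by 118 by 13 mm, four hinged tabs folded out (224 by 164 mm over the tabs), loose; origin at the middle of its underside. Leave alone
- liners: Stack of three round orange silicone steamer liners, 140 mm across, 19 mm high, loose; origin at the middle of the underside. Leave alone
Mind the look-alikes: they are no part of the job. Of the things shaped like the part that bears rack_top, the bare steel one is meant.

How it is judged:
By the outcome, as a careful person would: the job done as asked, in the order asked, and still so for the second after the job is handed in, with the robot touching nothing.
It also fails if it takes over 64 s, if anything falls off the work surface, if the arm or the gripper's body presses on something with over 40 N, if the wrist force passes 120 N, or if a joint passes its speed limit or range.

## Robot

A 6-joint arm with a two-finger parallel gripper is mounted at the origin on the work surface. World frame = base frame: x ahead of the robot, y to its left, z up, the work surface at z = 0. Lengths are in m, angles in degrees, forces in N, time in s.
With the tool pointing down it reaches from about 0.35 to 0.975 m from the base axis. Payload 4.9 kg.
Tool frame: the origin (TCP) lies on the centre line of the jaws, within the pads' length; the fingertips stand 19 mm ahead of it and the grasp point (between the pads) is the TCP; z points along the fingers, y is the line along which they close (so a half turn about z gives the same grasp; the last joint's range is limited). The gripper opens to 85 mm and grips with 20 to 120 N. Pads are 22 mm wide; open, the fingers measure 114 mm over their backs; the gripper's body (76 mm by 85 mm) begins 54 mm behind the grasp point. The pads swing forward as they close: fully open they stand 13 mm farther back than shut.
Start: joints at [-77.006, 3.019, 92.412, -0, 84.569, -6.818], TCP at [0.212, -0.588, 0.25] pointing down, gripper open.
Joint ranges: [-172.51, 172.51], [-57.92, 126.97], [3.15, 148.05], [-58.71, 238.71], [5.1, 150.11], [-179.66, 179.66]. Speed limits (degrees/s): [147.25, 147.25, 180, 180, 180, 180].

## Interface

Orientations are given as [roll, pitch, yaw] about the fixed x, y, z axes, in that order (R = Rz(yaw) Ry(pitch) Rx(roll)).
In Python, from bench import monitor, vision, ctrl gives the robot as it stands.
- The arm moves only by the tool move_arm, never from a script. Its arguments are lists of equal length, an entry for each row: "gripper": the gripper command: -1 is shut, 1 is fully open, values between are in proportion; "travel": the shift along the world's x, y, z in m, a list of three; "twist": the turn, a rotation vector about the world's x, y, z in rad, a list of three. A call has exactly 10 rows; each row is the pose to reach, as a shift and turn from the pose commanded when the call began; what a row does not reach only later rows make up. A row lasts 1/12 s, in which the tool goes at most 41.7 mm and 7.16 degrees, less where a joint would pass 70% of its speed; a pose out of reach is approached as far as the arm can. A call with a gripper value outside its range is refused whole. The fingers move at their own pace and stop on an object; "force" is the grip in N (left out, the last holds). Time passes only in rows, so rows that repeat a pose let the fingers close, or fill a call up. It gives the time, the measured TCP pose, the force, the opening and the grip force at its end, in the units of the state.
- monitor.read_state(): the state, without advancing time (a new reading comes with each control period).
- vision.snapshot(name): name is "side" or "top"; returns a dict with "pixels" (480x640x3 uint8, red, green, blue), "fx", "fy", "cx", "cy" (pixels), "D" ([k1, k2, p1, p2, k3] as OpenCV has them; the pictures are not rectified), "R" (3x3) and "t" (3): a world point X has camera coordinates R X + t. Camera axes: x right, y down, z forward; pixel columns grow to the right and rows downward; lengths in m; the calibration is good to about 2 mm. A picture is of the moment at which its call begins. There is no depth.
- ctrl.hand_in(): hands the job in; it is judged then, once.
Trained networks look in a picture, given as the dict that the camera call returned (one of the last four; its "shot" number tells which), for a name from the list of things; names that differ only in an ending like _2 or _b are one class to them, and where a whole thing is asked for, a point or a joint stands for the part that bears it (a point fixed in the world has none). Each returns a list of dicts, best first, with "confidence" (0 to 1); they miss things now and then, are a little off and sometimes report something else, mostly with a low value. They report only what shows in the picture. A call takes as long as a camera call. They do not tell look-alikes from the thing itself.
- vision.trace(target, picture): "pixels" (480x640 bool, what is visible of it) and "box" ([left, top, width, height] in pixels, round what is visible of it).
- vision.tip_of(target, picture): "at" ([column, row] in pixels: a listed point, or the origin of a listed thing).
The state is a dict: "clock": time; "joint_positions": joint angles; "joint_vel": joint speeds; "joint_torque": joint torques, N m; "eef_pos": TCP position; "orientation": TCP orientation; "ft_force": force on the tool from outside, world axes, zero at the start; "ft_torque": the same for the moment, N m; "finger_gap": finger opening in m; "grip_force": force on a finger pad.
Only numpy, scipy, OpenCV 4.12 (cv2) and the standard library are available. Lean on these libraries where they do the work, as an engineer would, in place of code of your own. Each camera call takes 0.05 s, during which the arm holds its last target. There are 200 camera calls.

## Working session

There is one attempt and no reset: what is moved stays moved. The work goes in short steps, Python scripts to look and compute and a tool call to move; the robot and the scene stay as the last step left them, time stands still between calls to the robot, and variables do not carry over. Pictures are saved under pics/ and viewed, at most 10 in all, crops included, and the job is handed in when it is done.

Besides the shell and the picture viewer there is one more tool, called in YAML: its name, and indented under it one key for each argument. move_arm: Moves the arm, as the interface text tells. Its arguments: {"type":"object","properties":{"gripper":{"type":"array","items":{"type":"number"}},"travel":{"type":"array","items":{"type":"array","items":{"type":"number"}}},"twist":{"type":"array","items":{"type":"array","items":{"type":"number"}}},"force":{"type":"number"}},"required":["gripper","travel","twist"]}

```bash
ls; mkdir -p pics
cat > h.py <<'E'
import numpy as np, cv2
from bench import monitor, vision, ctrl
def K(p): return np.array([[p['fx'],0,p['cx']],[0,p['fy'],p['cy']],[0,0,1]])
def ray(p,uv):
    n=cv2.undistortPoints(np.array([[uv]],float),K(p),np.array(p['D'],float))[0,0]
    R=np.array(p['R']);t=np.array(p['t'])
    return -R.T@t, R.T@np.array([n[0],n[1],1])
def onz(p,uv,z):
    o,d=ray(p,uv); return o+d*(z-o[2])/d[2]
def proj(p,X):
    R=np.array(p['R']);t=np.array(p['t'])
    return cv2.projectPoints(np.array(X,float).reshape(-1,3),cv2.Rodrigues(R)[0],t,K(p),np.array(p['D'],float))[0][:,0]
def tri(ps,uvs):
    A=np.zeros((3,3));b=np.zeros(3)
    for p,uv in zip(ps,uvs):
        o,d=ray(p,uv);d/=np.linalg.norm(d);M=np.eye(3)-np.outer(d,d);A+=M;b+=M@o
    return np.linalg.solve(A,b)
def save(p,n): cv2.imwrite('pics/'+n,p['pixels'][:,:,::-1])
E
python3 - <<'E'
from h import *
s=vision.snapshot('side');t=vision.snapshot('top')
save(s,'s0.png');save(t,'t0.png')
for p in (s,t): print((-np.array(p['R']).T@np.array(p['t'])).round(3))
for n in ['station','shelf_edge','insert_center','lug_small','lug_large','rack_top','bowl','lid','liners']:
    for nm,p in (('s',s),('t',t)):
        print(n,nm,[(np.round(r['at'],1).tolist(),round(r['confidence'],2)) for r in vision.tip_of(n,p)[:3]])
E
```

```text
pics
[0.111 0.804 0.941]
[0.426 0.03  1.474]
station s [([286.2, 294.7], 0.78), ([236.5, 429.6], 0.74)]
station t []
shelf_edge s [([273.6, 250.0], 0.68), ([302.0, 287.2], 0.44)]
shelf_edge t [([263.9, 195.7], 0.84), ([127.4, 258.5], 0.5)]
insert_center s [([284.6, 283.7], 0.7)]
insert_center t [([264.1, 213.5], 0.98)]
lug_small s [([268.9, 277.6], 0.66)]
lug_small t [([260.4, 188.9], 0.83)]
lug_large s [([304.9, 287.4], 0.63)]
lug_large t [([264.6, 232.2], 0.7)]
rack_top s [([345.7, 176.6], 0.95), ([442.3, 241.0], 0.87), ([288.7, 202.9], 0.84)]
rack_top t [([398.9, 237.5], 0.93), ([376.6, 145.7], 0.83), ([409.9, 328.5], 0.73)]
bowl s [([379.0, 278.7], 0.67)]
bowl t [([325.5, 288.8], 0.72)]
lid s [([241.2, 429.8], 0.95)]
lid t [([127.8, 256.0], 0.9)]
liners s [([418.8, 196.1], 0.8), ([268.9, 278.4], 0.27)]
liners t [([486.7, 273.6], 0.82), ([264.0, 194.2], 0.35)]
```

View pics/s0.png

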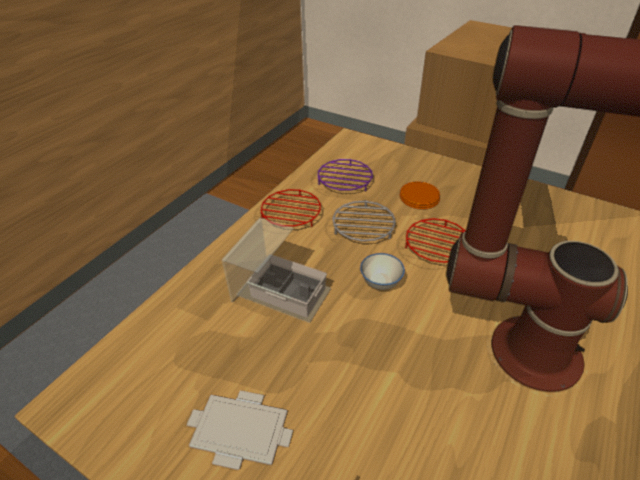

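View pics/t0.png

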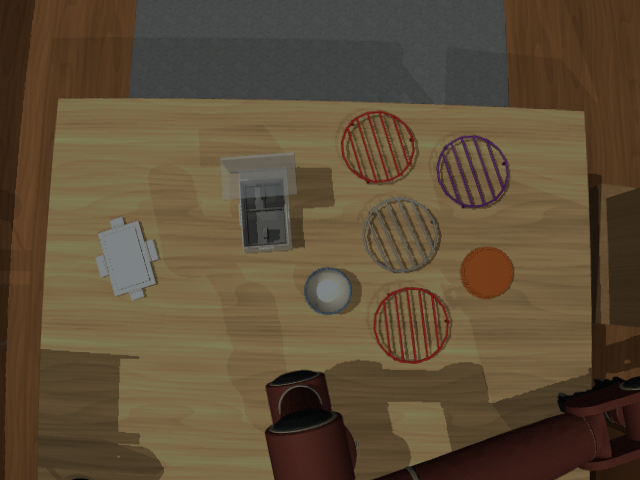

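The side view shows the container with the insert at (287,287), the bare steel rack at (365,222) and the bowl at (382,272). In the top view they are at (265,215), (401,236) and (328,291). The red and purple racks are the look-alikes.

Run:
```python
from h import *
s=vision.snapshot('side');t=vision.snapshot('top')
f=lambda n,p:[r['at'] for r in vision.tip_of(n,p)]
for n in ['lug_small','lug_large','insert_center','shelf_edge','bowl','liners']:
    a,b=f(n,s),f(n,t)
    if a and b: print(n,tri([s,t],[a[0],b[0]]).round(4), 'top@z', onz(t,b[0],{'lug_small':.05,'lug_large':.05,'insert_center':.035}.get(n,0)).round(4), b[0])
print('rack tips',[onz(t,a,.03).round(3).tolist() for a in f('rack_top',t)],[onz(s,a,.03).round(3).tolist() for a in f('rack_top',s)])
for nm,p in(('s',s),('t',t)):
  for r in vision.trace('rack_top',p):
    m=r['pixels'];v,u=np.nonzero(m);col=p['pixels'][m].mean(0).round()
    (c,ax,an)=cv2.fitEllipse(cv2.convexHull(np.stack([u,v],1).astype(np.int32)))
    print(nm,np.round(c,1),col,r['confidence'],onz(p,c,.028).round(4))
a=cv2.resize(t['pixels'][140:265,210:310],None,fx=4.8,fy=4.8,interpolation=cv2.INTER_CUBIC)
b=cv2.resize(s['pixels'][240:340,220:340],None,fx=2.6,fy=6*.8,interpolation=cv2.INTER_CUBIC) 
b=cv2.resize(s['pixels'][240:330,240:335],None,fx=3.2,fy=3.2,interpolation=cv2.INTER_CUBIC)
c=np.zeros((600,480+304,3),np.uint8);c[:600,:480]=a[:600];c[:288,480:]=b[:288]
cv2.imwrite('pics/c0.png',c[:,:,::-1])
```

```text
lug_small [0.6819 0.1602 0.0448] top@z [0.676  0.1568 0.05  ] [261.0, 193.3]
lug_large [0.5804 0.1456 0.0491] top@z [0.5805 0.1456 0.05  ] [264.2, 229.9]
insert_center [0.6223 0.1565 0.0423] top@z [0.623 0.157 0.035] [260.8, 214.3]
shelf_edge [0.6565 0.1474 0.1478] top@z [0.6754 0.1567 0.    ] [262.6, 196.8]
bowl [ 0.4303 -0.0101  0.017 ] top@z [ 0.4286 -0.0113  0.    ] [323.4, 290.3]
liners [ 0.4872 -0.4475 -0.004 ] top@z [ 0.4841 -0.4474  0.    ] [485.7, 272.1]
rack tips [[0.766, -0.4, 0.03], [0.573, -0.211, 0.03], [0.341, -0.237, 0.03], [0.81, -0.14, 0.03]] [[0.589, -0.198, 0.03], [0.34, -0.238, 0.03], [0.829, -0.159, 0.03], [0.741, -0.387, 0.03]]
s [345.3 175. ] [113.  70.  92.] 0.9 [ 0.7505 -0.3961  0.028 ]
s [290.7 208.2] [154.  57.  29.] 0.87 [ 0.812  -0.1398  0.028 ]
s [363.3 220.6] [129. 114.  96.] 0.74 [ 0.5789 -0.2016  0.028 ]
s [437.  239.3] [156.  61.  32.] 0.7 [ 0.3481 -0.2345  0.028 ]
t [472.2 170.9] [72. 43. 72.] 0.71 [ 0.7539 -0.4053  0.028 ]
t [410.5 324.9] [109.  40.  31.] 0.67 [ 0.3429 -0.2384  0.028 ]
t [377.2 146.5] [108.  38.  29.] 0.59 [ 0.8138 -0.1479  0.028 ]
t [399.5 234.6] [91. 87. 78.] 0.58 [ 0.5778 -0.2081  0.028 ]
```

View pics/c0.png

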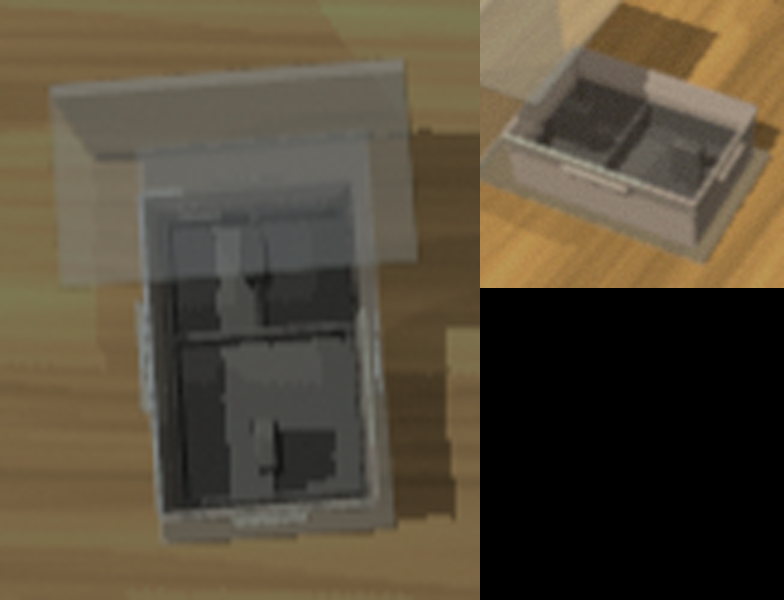

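The crop shows the container rim corners near (160,515), (383,498), (142,195) and (366,178), the near lug's top near (262,433), and the shelf's front edge from (62,285) to (415,260). I'll fit the station pose to these points.

```bash
cat > fit.py <<'E'
from h import *
from scipy.optimize import least_squares
def T(q,P):
    c,s=np.cos(q[2]),np.sin(q[2]);P=np.array(P,float)
    return np.c_[q[0]+c*P[:,0]-s*P[:,1],q[1]+s*P[:,0]+c*P[:,1],P[:,2]]
def fit(obs,q0,fixz=None):
    def r(q): return np.concatenate([(proj(p,T(q,P))-uv).ravel() for p,P,uv in obs])
    o=least_squares(r,q0,loss='soft_l1');return o.x,r(o.x)
E
python3 - <<'E'
from fit import *
s=vision.snapshot('side');t=vision.snapshot('top')
c=lambda L:np.array(L)/4.8+[210,140]
d=lambda L:(np.array(L)-[480,0])/3.2+[240,240]
rim=[[-.089,.059,.065],[-.089,-.059,.065],[.089,.059,.065],[.089,-.059,.065]]
bd=[[.023,.09,.155],[.023,-.09,.155]]
A=(t,rim,c([[160,515],[383,498],[142,195],[366,178]]))
B=(t,bd,c([[62,285],[415,260]]))
# side: near right corner(y-), near left? : camera at +y looking -y
S=(s,[rim[0],rim[1],rim[2]],d([[696,204],[757,105],[505,133]]))
for o in ([A],[B],[A,B],[S],[A,B,S]):
    q,r=fit(o,[.62,.155,.05]);print(q.round(4),np.degrees(q[2]).round(2),r.round(1))
L=[[-.052,0,.061],[.052,0,.061]]
print(onz(t,c([[262,443]])[0],.061))
st=monitor.read_state();print(st['clock'],st['eef_pos'],st['orientation'],st['ft_force'])
E
```

```text
[0.6253 0.1446 0.0859] 4.92 [ 0.2  0.7 -0.   1.2  0.4 -1.3 -0.7 -0.7]
[0.6262 0.1484 0.0911] 5.22 [-0.5  0.   0.5 -0. ]
[0.6259 0.1458 0.0911] 5.22 [-0.1  0.5 -0.3  0.8 -0.2 -1.4 -1.4 -1.   0.6  0.2  1.5  0.1]
[0.6257 0.1477 0.095 ] 5.44 [-0.  -0.   1.  -0.1 -0.9  0. ]
[0.6258 0.1463 0.0913] 5.23 [-0.3  0.6 -0.5  0.9 -0.5 -1.3 -1.6 -1.   0.3  0.2  1.3  0.2  0.1 -0.3
  1.2 -0.4 -0.7 -0.4]
[0.57317861 0.143577   0.061     ]
2.0 [ 0.21179748 -0.58800975  0.25029248] [1.79998649e+02 1.77572209e-03 1.98093561e+01] [ 0.20430497 -0.61066956 -0.23968329]
```

move_arm:
  gripper: [0, 0, 0, 0, 0, 0, 0, 0, 0, 0]
  travel:
    - [0.018, 0.036, 0]
    - [0.036, 0.072, 0]
    - [0.054, 0.108, 0]
    - [0.072, 0.144, 0]
    - [0.09, 0.18, 0]
    - [0.108, 0.216, 0]
    - [0.126, 0.252, 0]
    - [0.144, 0.288, 0]
    - [0.162, 0.324, 0]
    - [0.18, 0.36, 0]
  twist:
    - [0, 0, -0.025]
    - [0, 0, -0.05]
    - [0, 0, -0.075]
    - [0, 0, -0.1]
    - [0, 0, -0.125]
    - [0, 0, -0.15]
    - [0, 0, -0.175]
    - [0, 0, -0.2]
    - [0, 0, -0.225]
    - [0, 0, -0.255]
  force: 70

```text
clock: 2.83
eef_pos: [0.3923, -0.2262, 0.2506]
orientation: [180.0, -0.1, 5.1]
ft_force: [0.4, -1.5, -0.7]
finger_gap: 0.0428
grip_force: 0.0
```

move_arm:
  gripper: [0, 0, 0, 0, 0, 0, 0, 0, 0, 0]
  travel:
    - [0.018, 0.037, 0]
    - [0.036, 0.074, 0]
    - [0.054, 0.111, 0]
    - [0.072, 0.148, 0]
    - [0.09, 0.185, 0]
    - [0.108, 0.222, 0]
    - [0.126, 0.259, 0]
    - [0.144, 0.296, 0]
    - [0.162, 0.333, 0]
    - [0.182, 0.37, 0]
  twist:
    - [0, 0, 0]
    - [0, 0, 0]
    - [0, 0, 0]
    - [0, 0, 0]
    - [0, 0, 0]
    - [0, 0, 0]
    - [0, 0, 0]
    - [0, 0, 0]
    - [0, 0, 0]
    - [0, 0, 0]

```text
clock: 3.67
eef_pos: [0.5741, 0.1439, 0.2505]
orientation: [180.0, -0.0, 5.2]
ft_force: [1.0, -1.3, -0.4]
finger_gap: 0.0426
grip_force: 0.0
```

move_arm:
  gripper: [0, 0, 0, 0, 0, 0, 0, 0, 0, 0]
  travel:
    - [0, 0, -0.03]
    - [0, 0, -0.06]
    - [0, 0, -0.09]
    - [0, 0, -0.11]
    - [0, 0, -0.125]
    - [0, 0, -0.13]
    - [0, 0, -0.13]
    - [0, 0, -0.13]
    - [0, 0, -0.13]
    - [0, 0, -0.13]
  twist:
    - [0, 0, 0]
    - [0, 0, 0]
    - [0, 0, 0]
    - [0, 0, 0]
    - [0, 0, 0]
    - [0, 0, 0]
    - [0, 0, 0]
    - [0, 0, 0]
    - [0, 0, 0]
    - [0, 0, 0]

```text
clock: 4.5
eef_pos: [0.5748, 0.1418, 0.1223]
orientation: [-180.0, -0.2, 5.2]
ft_force: [0.3, -0.0, -0.0]
finger_gap: 0.043
grip_force: 0.0
```

Run:
```python
from fit import *
s=vision.snapshot('side');t=vision.snapshot('top')
st=monitor.read_state();print(st['clock'],st['eef_pos'],st['orientation'],st['ft_force'],st['finger_gap'],np.round(st['joint_positions'],1))
a=cv2.resize(t['pixels'][160:270,215:305],None,fx=5,fy=5,interpolation=cv2.INTER_CUBIC)
b=cv2.resize(s['pixels'][230:330,240:310],None,fx=5,fy=5,interpolation=cv2.INTER_CUBIC)
c=np.zeros((550,800,3),np.uint8);c[:,:450]=a;c[:500,450:]=b
cv2.imwrite('pics/c1.png',c[:,:,::-1])
```

```text
4.6 [0.57444973 0.14173843 0.12174865] [-1.79995756e+02 -1.36093729e-01  5.19789471e+00] [-0.69401441  0.41087424  0.39527899] 0.042617857834682034 [  6.7   4.9 103.2   0.   71.7  91.5]
```

View pics/c1.png

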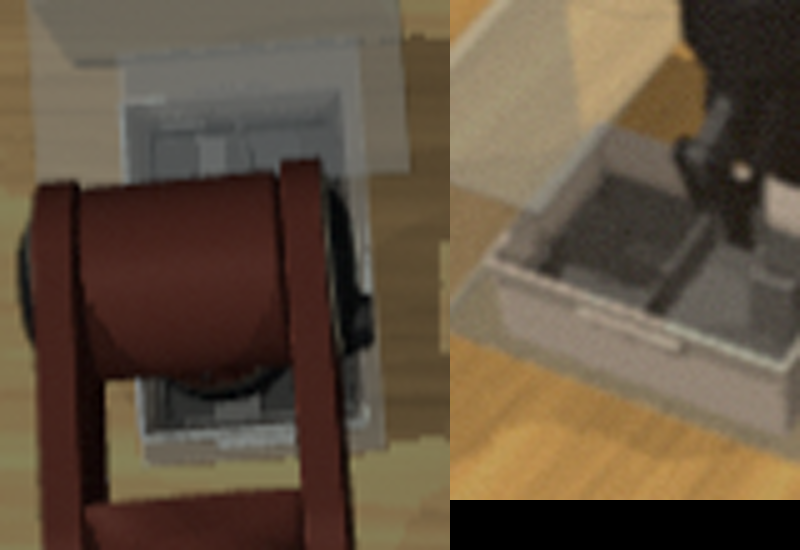

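The crop shows the gripper open above the near lug, which is at side-crop (770,290), with the fingers inside the container's width. Next I descend and close.

move_arm:
  gripper: [0, 0, 0, 0, 0, 0, 0, 0, 0, 0]
  travel:
    - [0, 0, -0.012]
    - [0, 0, -0.024]
    - [0, 0, -0.036]
    - [0, 0, -0.046]
    - [0, 0, -0.056]
    - [0, 0, -0.064]
    - [0, 0, -0.068]
    - [0, 0, -0.07]
    - [0, 0, -0.07]
    - [0, 0, -0.07]
  twist:
    - [0, 0, 0]
    - [0, 0, 0]
    - [0, 0, 0]
    - [0, 0, 0]
    - [0, 0, 0]
    - [0, 0, 0]
    - [0, 0, 0]
    - [0, 0, 0]
    - [0, 0, 0]
    - [0, 0, 0]

```text
clock: 5.43
eef_pos: [0.5741, 0.1417, 0.0507]
orientation: [-180.0, -0.0, 5.2]
ft_force: [-0.2, 0.2, -0.6]
finger_gap: 0.0423
grip_force: 0.0
```

move_arm:
  gripper: [-1, -1, -1, -1, -1, -1, -1, -1, -1, -1]
  travel:
    - [0, 0, 0]
    - [0, 0, 0]
    - [0, 0, 0]
    - [0, 0, 0]
    - [0, 0, 0]
    - [0, 0, 0]
    - [0, 0, 0]
    - [0, 0, 0]
    - [0, 0, 0]
    - [0, 0, 0]
  twist:
    - [0, 0, 0]
    - [0, 0, 0]
    - [0, 0, 0]
    - [0, 0, 0]
    - [0, 0, 0]
    - [0, 0, 0]
    - [0, 0, 0]
    - [0, 0, 0]
    - [0, 0, 0]
    - [0, 0, 0]
  force: 70

```text
clock: 6.27
eef_pos: [0.5743, 0.1418, 0.0512]
orientation: [-180.0, -0.1, 5.2]
ft_force: [0.2, 0.6, 5.4]
finger_gap: 0.0111
grip_force: 71.4
```

move_arm:
  gripper: [-1, -1, -1, -1, -1, -1, -1, -1, -1, -1]
  travel:
    - [0, 0, 0.006]
    - [0, 0, 0.012]
    - [0, 0, 0.02]
    - [0, 0, 0.028]
    - [0, 0, 0.036]
    - [0, 0, 0.044]
    - [0, 0, 0.052]
    - [0, 0, 0.06]
    - [0, 0, 0.067]
    - [0, 0, 0.072]
  twist:
    - [0, 0, 0]
    - [0, 0, 0]
    - [0, 0, 0]
    - [0, 0, 0]
    - [0, 0, 0]
    - [0, 0, 0]
    - [0, 0, 0]
    - [0, 0, 0]
    - [0, 0, 0]
    - [0, 0, 0]

```text
clock: 7.1
eef_pos: [0.5741, 0.1417, 0.1236]
orientation: [-180.0, -0.1, 5.2]
ft_force: [0.2, 0.3, -1.9]
finger_gap: 0.011
grip_force: 70.7
```

Run:
```python
from fit import *
s=vision.snapshot('side')
st=monitor.read_state();print(st['clock'],st['eef_pos'],st['ft_force'],st['ft_torque'],st['finger_gap'])
cv2.imwrite('pics/c2.png',cv2.resize(s['pixels'][200:350,220:360],None,fx=4,fy=4,interpolation=cv2.INTER_CUBIC)[:,:,::-1])
```

```text
7.15 [0.57460035 0.14181229 0.12451847] [ 0.94995667  0.48445017 -0.70878623] [0.01552346 0.03517347 0.02795981] 0.010864409381794558
```

View pics/c2.png

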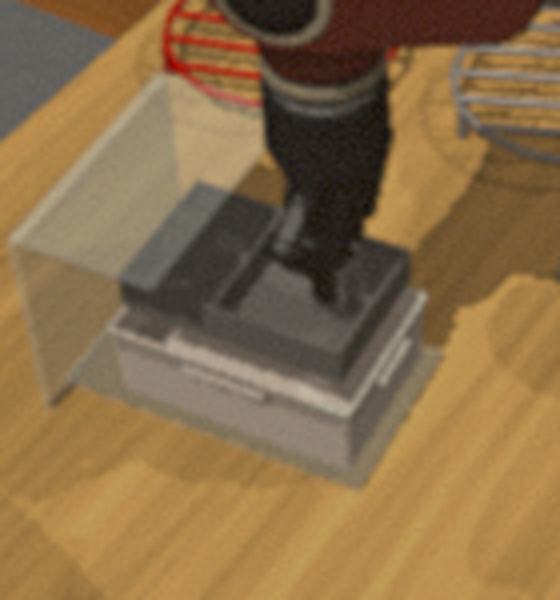

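The insert is out of the container and about level, with its corner at (345,370) and the rim below it. Next I withdraw along the station's -x.

move_arm:
  gripper: [-1, -1, -1, -1, -1, -1, -1, -1, -1, -1]
  travel:
    - [-0.007, -0.0006, 0]
    - [-0.018, -0.0016, 0]
    - [-0.032, -0.003, 0]
    - [-0.047, -0.0043, 0]
    - [-0.062, -0.0056, 0]
    - [-0.077, -0.007, 0]
    - [-0.092, -0.0084, 0]
    - [-0.107, -0.0097, 0]
    - [-0.12, -0.011, 0.004]
    - [-0.13, -0.012, 0.01]
  twist:
    - [0, 0, 0]
    - [0, 0, 0]
    - [0, 0, 0]
    - [0, 0, 0]
    - [0, 0, 0]
    - [0, 0, 0]
    - [0, 0, 0]
    - [0, 0, 0]
    - [0, 0, 0]
    - [0, 0, 0]

```text
clock: 7.98
eef_pos: [0.441, 0.1294, 0.1306]
orientation: [180.0, 0.2, 5.2]
ft_force: [-0.1, 0.4, -0.8]
finger_gap: 0.0111
grip_force: 70.7
```

move_arm:
  gripper: [-1, -1, -1, -1, -1, -1, -1, -1, -1, -1]
  travel:
    - [0, 0, 0.012]
    - [0.005, -0.012, 0.03]
    - [0.013, -0.035, 0.05]
    - [0.023, -0.063, 0.065]
    - [0.033, -0.092, 0.075]
    - [0.043, -0.121, 0.08]
    - [0.053, -0.15, 0.08]
    - [0.063, -0.179, 0.08]
    - [0.073, -0.208, 0.08]
    - [0.083, -0.237, 0.08]
  twist:
    - [0, 0, 0.03]
    - [0, 0, 0.1]
    - [0, 0, 0.19]
    - [0, 0, 0.29]
    - [0, 0, 0.39]
    - [0, 0, 0.49]
    - [0, 0, 0.59]
    - [0, 0, 0.69]
    - [0, 0, 0.79]
    - [0, 0, 0.89]

```text
clock: 8.82
eef_pos: [0.5261, -0.1086, 0.2115]
orientation: [-179.9, 0.0, 56.5]
ft_force: [0.3, -0.2, -0.9]
finger_gap: 0.0106
grip_force: 70.6
```

move_arm:
  gripper: [-1, -1, -1, -1, -1, -1, -1, -1, -1, -1]
  travel:
    - [0.01, -0.028, 0]
    - [0.02, -0.056, 0]
    - [0.03, -0.084, 0]
    - [0.038, -0.11, 0]
    - [0.046, -0.13, 0]
    - [0.052, -0.145, -0.01]
    - [0.055, -0.15, -0.025]
    - [0.056, -0.151, -0.045]
    - [0.056, -0.151, -0.06]
    - [0.056, -0.151, -0.07]
  twist:
    - [0, 0, 0.1]
    - [0, 0, 0.2]
    - [0, 0, 0.3]
    - [0, 0, 0.4]
    - [0, 0, 0.5]
    - [0, 0, 0.6]
    - [0, 0, 0.66]
    - [0, 0, 0.681]
    - [0, 0, 0.681]
    - [0, 0, 0.681]

```text
clock: 9.65
eef_pos: [0.5811, -0.2575, 0.139]
orientation: [-179.8, -0.1, 95.2]
ft_force: [-0.5, 0.8, -1.7]
finger_gap: 0.0109
grip_force: 70.6
```

Run:
```python
from fit import *
s=vision.snapshot('side');t=vision.snapshot('top')
st=monitor.read_state();print(st['clock'],st['eef_pos'],st['orientation'],st['ft_force'],st['finger_gap'],np.round(st['joint_positions'],1))
a=cv2.resize(t['pixels'][180:300,350:450],None,fx=4,fy=4,interpolation=cv2.INTER_CUBIC)
b=cv2.resize(s['pixels'][160:280,310:410],None,fx=4,fy=4,interpolation=cv2.INTER_CUBIC)
cv2.imwrite('pics/c3.png',np.hstack([a,b])[:,:,::-1])
```

```text
9.75 [ 0.58075157 -0.2569791   0.13890543] [-179.72241098   -0.19832639   95.20271352] [-0.99134955 -0.35016121 -1.31960324] 0.010862464141852069 [-30.6   9.7  96.2  -0.   74.5 -35.8]
```

View pics/c3.png

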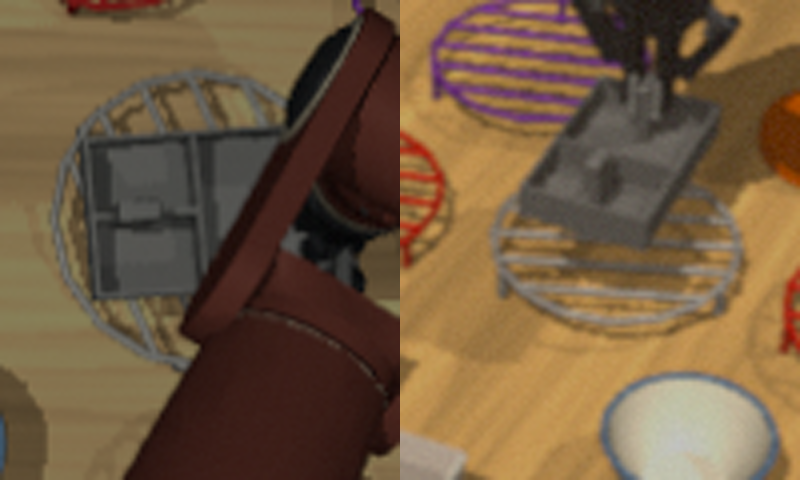

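The insert is above the steel rack, level, with its small end to the left at top-crop (90,220). Next I lower it.

move_arm:
  gripper: [-1, -1, -1, -1, -1, -1, -1, -1, -1, -1]
  travel:
    - [0, 0, -0.01]
    - [0, 0, -0.02]
    - [0, 0, -0.03]
    - [0, 0, -0.039]
    - [0, 0, -0.047]
    - [0, 0, -0.053]
    - [0, 0, -0.057]
    - [0, 0, -0.06]
    - [0, 0, -0.062]
    - [0, 0, -0.062]
  twist:
    - [0, 0, 0]
    - [0, 0, 0]
    - [0, 0, 0]
    - [0, 0, 0]
    - [0, 0, 0]
    - [0, 0, 0]
    - [0, 0, 0]
    - [0, 0, 0]
    - [0, 0, 0]
    - [0, 0, 0]

```text
clock: 10.58
eef_pos: [0.5826, -0.2583, 0.0801]
orientation: [-180.0, -0.0, 95.2]
ft_force: [-0.0, -0.2, -3.1]
finger_gap: 0.0106
grip_force: 70.7
```

move_arm:
  gripper: [-1, -1, -1, -1, -1, -1, -1, -1, -1, -1]
  travel:
    - [0, 0, -0.001]
    - [0, 0, -0.001]
    - [0, 0, -0.002]
    - [0, 0, -0.002]
    - [0, 0, -0.003]
    - [0, 0, -0.003]
    - [0, 0, -0.004]
    - [0, 0, -0.004]
    - [0, 0, -0.004]
    - [0, 0, -0.004]
  twist:
    - [0, 0, 0]
    - [0, 0, 0]
    - [0, 0, 0]
    - [0, 0, 0]
    - [0, 0, 0]
    - [0, 0, 0]
    - [0, 0, 0]
    - [0, 0, 0]
    - [0, 0, 0]
    - [0, 0, 0]

```text
clock: 11.42
eef_pos: [0.5826, -0.2584, 0.0763]
orientation: [-180.0, 0.0, 95.2]
ft_force: [0.1, -0.4, -1.9]
finger_gap: 0.0109
grip_force: 70.7
```

move_arm:
  gripper: [-1, -1, -1, -1, -1, -1, -1, -1, -1, -1]
  travel:
    - [0, 0, -0.001]
    - [0, 0, -0.001]
    - [0, 0, -0.002]
    - [0, 0, -0.002]
    - [0, 0, -0.003]
    - [0, 0, -0.003]
    - [0, 0, -0.004]
    - [0, 0, -0.004]
    - [0, 0, -0.0045]
    - [0, 0, -0.0045]
  twist:
    - [0, 0, 0]
    - [0, 0, 0]
    - [0, 0, 0]
    - [0, 0, 0]
    - [0, 0, 0]
    - [0, 0, 0]
    - [0, 0, 0]
    - [0, 0, 0]
    - [0, 0, 0]
    - [0, 0, 0]

```text
clock: 12.25
eef_pos: [0.5828, -0.2584, 0.0722]
orientation: [180.0, 0.0, 95.2]
ft_force: [-1.2, -0.7, 0.8]
finger_gap: 0.0109
grip_force: 71.1
```

move_arm:
  gripper: [-1, -1, -1, -1, -1, -0.7, -0.5, -0.3, 0, 0]
  travel:
    - [0, 0, -0.0005]
    - [0, 0, -0.001]
    - [0, 0, -0.001]
    - [0, 0, -0.001]
    - [0, 0, -0.001]
    - [0, 0, -0.001]
    - [0, 0, -0.001]
    - [0, 0, -0.001]
    - [0, 0, -0.001]
    - [0, 0, -0.001]
  twist:
    - [0, 0, 0]
    - [0, 0, 0]
    - [0, 0, 0]
    - [0, 0, 0]
    - [0, 0, 0]
    - [0, 0, 0]
    - [0, 0, 0]
    - [0, 0, 0]
    - [0, 0, 0]
    - [0, 0, 0]

```text
clock: 13.08
eef_pos: [0.5826, -0.2583, 0.0705]
orientation: [-180.0, -0.0, 95.2]
ft_force: [0.8, 0.5, 0.1]
finger_gap: 0.0429
grip_force: 0.0
```

move_arm:
  gripper: [0, 0, 0, 0, 0, 0, 0, 0, 0, 0]
  travel:
    - [0, 0, 0]
    - [0, 0, 0.005]
    - [0, 0, 0.015]
    - [0, 0, 0.03]
    - [0, 0, 0.045]
    - [0, 0, 0.06]
    - [0, 0, 0.075]
    - [0, 0.0, 0.09]
    - [0, 0, 0.1]
    - [0, 0, 0.1]
  twist:
    - [0, 0, 0]
    - [0, 0, 0]
    - [0, 0, 0]
    - [0, 0, 0]
    - [0, 0, 0]
    - [0, 0, 0]
    - [0, 0, 0]
    - [0, 0, 0]
    - [0, 0, 0]
    - [0, 0, 0]

```text
clock: 13.92
eef_pos: [0.5842, -0.2593, 0.1751]
orientation: [179.7, 0.2, 95.2]
ft_force: [-0.1, -0.4, -0.2]
finger_gap: 0.0426
grip_force: 0.0
```

Run:
```python
from fit import *
s=vision.snapshot('side');t=vision.snapshot('top')
st=monitor.read_state();print(st['clock'],st['eef_pos'],st['orientation'],st['ft_force'],st['finger_gap'])
for n,z in (('lug_small',.071),('lug_large',.071),('insert_center',.056)):
  for p in (s,t): print(n,[(onz(p,r['at'],z).round(4),round(r['confidence'],2)) for r in vision.tip_of(n,p)[:2]])
a=cv2.resize(t['pixels'][180:300,350:450],None,fx=4,fy=4,interpolation=cv2.INTER_CUBIC)
b=cv2.resize(s['pixels'][160:280,310:410],None,fx=4,fy=4,interpolation=cv2.INTER_CUBIC)
cv2.imwrite('pics/c4.png',np.hstack([a,b])[:,:,::-1])
```

```text
14.0167 [ 0.58277979 -0.25841549  0.17133431] [1.79961978e+02 2.88262078e-02 9.52163989e+01] [ 1.26049405 -0.37856495 -1.19698832] 0.0426803512485797
lug_small [(array([ 0.5762, -0.1366,  0.071 ]), 0.81), (array([0.4135, 0.0366, 0.071 ]), 0.31)]
lug_small [(array([ 0.5723, -0.1504,  0.071 ]), 0.87)]
lug_large [(array([ 0.588 , -0.2495,  0.071 ]), 0.85)]
lug_large [(array([ 0.5841, -0.2501,  0.071 ]), 0.59), (array([0.6162, 0.1427, 0.071 ]), 0.43)]
insert_center [(array([ 0.5831, -0.1995,  0.056 ]), 0.81)]
insert_center [(array([ 0.5714, -0.1967,  0.056 ]), 0.69)]
```

View pics/c4.png

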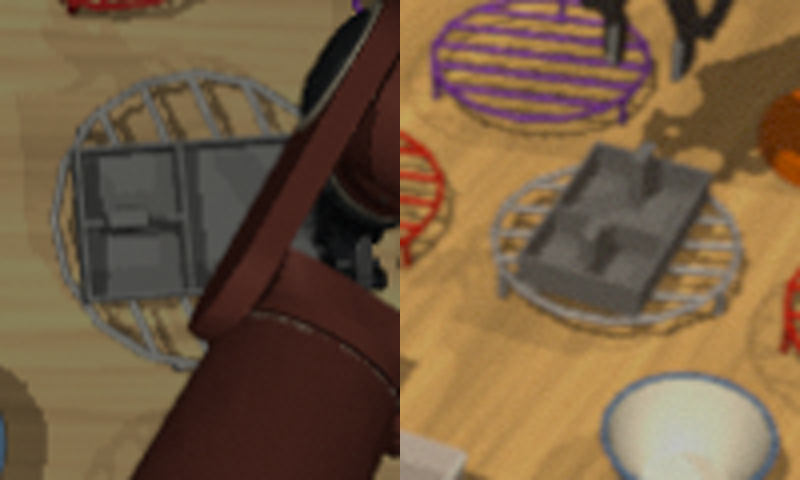

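The insert stands level on the rack, let go, with its small end to the left at top-crop (80,220). It is within about 5 mm of the rack's middle. I'll move the arm aside to measure the insert precisely.

move_arm:
  gripper: [0, 0, 0, 0, 0, 0, 0, 0, 0, 0]
  travel:
    - [-0.01, -0.012, 0.03]
    - [-0.03, -0.037, 0.05]
    - [-0.052, -0.064, 0.06]
    - [-0.076, -0.094, 0.06]
    - [-0.1, -0.124, 0.06]
    - [-0.124, -0.154, 0.06]
    - [-0.148, -0.184, 0.06]
    - [-0.172, -0.214, 0.06]
    - [-0.19, -0.237, 0.06]
    - [-0.2, -0.25, 0.06]
  twist:
    - [0, 0, 0]
    - [0, 0, 0]
    - [0, 0, 0]
    - [0, 0, 0]
    - [0, 0, 0]
    - [0, 0, 0]
    - [0, 0, 0]
    - [0, 0, 0]
    - [0, 0, 0]
    - [0, 0, 0]

```text
clock: 15.15
eef_pos: [0.3802, -0.5105, 0.2303]
orientation: [-179.9, -0.0, 95.0]
ft_force: [0.4, -0.1, -0.8]
finger_gap: 0.0429
grip_force: 0.0
```

Run:
```python
from fit import *
s=vision.snapshot('side');t=vision.snapshot('top')
import pickle;pickle.dump((s,t),open('p5.pkl','wb'))
for n,z in (('lug_small',.071),('lug_large',.071),('insert_center',.056)):
  for p in (s,t): print(n,[(onz(p,r['at'],z).round(4),round(r['confidence'],2)) for r in vision.tip_of(n,p)[:1]])
a=cv2.resize(t['pixels'][195:275,360:440],None,fx=5,fy=5,interpolation=cv2.INTER_CUBIC)
b=cv2.resize(s['pixels'][185:265,325:405],None,fx=5,fy=5,interpolation=cv2.INTER_CUBIC)
c=cv2.resize(t['pixels'][175:255,225:305],None,fx=5,fy=2.0,interpolation=cv2.INTER_CUBIC)
cv2.imwrite('pics/c5.png',np.hstack([a,b])[:,:,::-1])
```

```text
lug_small [(array([ 0.5768, -0.1389,  0.071 ]), 0.7)]
lug_small [(array([ 0.5675, -0.1543,  0.071 ]), 0.89)]
lug_large [(array([ 0.5835, -0.2551,  0.071 ]), 0.89)]
lug_large [(array([ 0.5888, -0.2566,  0.071 ]), 0.6)]
insert_center [(array([ 0.5919, -0.207 ,  0.056 ]), 0.9)]
insert_center [(array([ 0.5717, -0.2011,  0.056 ]), 0.84)]
```

View pics/c5.png

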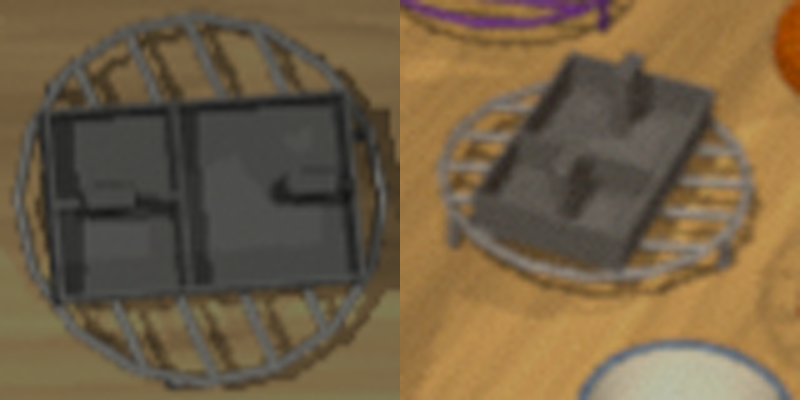

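In the top crop the insert is centred on the rack, with corners near (40,110), (57,303), (347,92) and (362,282). In the side crop they are near (475,195), (622,245), (572,57) and (712,95).

Run:
```python
from fit import *
import pickle;s,t=pickle.load(open('p5.pkl','rb'))
c=lambda L:np.array(L)/5+[360,195]
d=lambda L:(np.array(L)-[400,0])/5+[325,185]
P=[[.08,-.05,.058],[.08,.05,.058],[-.08,-.05,.058],[-.08,.05,.058]]
A=(t,P,c([[40,110],[57,303],[347,92],[362,282]]))
S=(s,P,d([[475,195],[622,245],[572,57],[712,95]]))
Lu=(t,[[.052,0,.082]],c([[107,187]]))
for o in ([A],[S],[A,S]):
    q,r=fit(o,[.577,-.206,1.66]);print(q.round(4),np.degrees(q[2]).round(2),r.round(1))
# rack ellipse check
print(onz(t,c([[200,200]])[0],.03))
# mask silhouette fit
def sil(p,q):
    B=[[sx*.08,sy*.05,z] for sx in(1,-1) for sy in(1,-1) for z in(.03,.058)]
    for x0 in(.052,-.052): B0=[[x0+a*.013,b*.006,.082] for a in(1,-1) for b in(1,-1)]; yield B0
    yield B
def lug(x0): return [[x0+a*.013,b*.006,z] for a in(1,-1) for b in(1,-1) for z in(.05,.082)]
box=[[a*.08,b*.05,z] for a in(1,-1) for b in(1,-1) for z in(.03,.058)]
def render(p,q,sc=4):
    im=np.zeros((480,640),np.uint8)
    big=np.zeros((480*sc,640*sc),np.uint8)
    for o in(box,lug(.052),lug(-.052)):
        uv=(proj(p,T(q,o))+.5)*sc-.5
        cv2.fillConvexPoly(big,cv2.convexHull(np.round(uv).astype(np.int32)),255)
    return cv2.resize(big,(640,480),interpolation=cv2.INTER_AREA)/255.
from scipy.optimize import minimize
for nm,ps in(('t',[t]),('s',[s]),('both',[t,s])):
    ms=[]
    for p in ps:
        R=vision.trace('insert_center',p);m=R[0]['pixels'];ms.append(m)
    f=lambda q:sum(np.abs(render(p,q)-m).sum() for p,m in zip(ps,ms))
    o=minimize(f,[.577,-.206,1.66],method='Nelder-Mead',options=dict(initial_simplex=[[.577,-.206,1.66],[.583,-.206,1.66],[.577,-.2,1.66],[.577,-.206,1.70]]))
    print(nm,o.x.round(4),np.degrees(o.x[2]).round(2),o.fun,[m.sum() for m in ms])
```

```text
[ 0.5756 -0.2055  1.6555] 94.85 [ 0.1 -0.  -0.4  0.1 -0.  -0.2  0.3  0.2]
[ 0.5759 -0.1988  1.6578] 94.99 [-1.3  0.6  0.3 -0.1 -0.2 -0.5  0.9 -0.2]
[ 0.5759 -0.2041  1.6569] 94.93 [-0.4 -0.1 -0.9 -0.  -0.6 -0.4 -0.2 -0.  -0.4 -0.4  1.1 -1.1  0.6 -1.4
  1.7 -1. ]
[ 0.57657733 -0.20899613  0.03      ]
t [ 0.5783 -0.2061  1.6575] 94.97 76.16470588235293 [np.int64(2452)]
s [ 0.5791 -0.2042  1.6811] 96.32 74.7764705882353 [np.int64(1334)]
both [ 0.578  -0.2057  1.6548] 94.81 158.5607843137255 [np.int64(2452), np.int64(1334)]
```

move_arm:
  gripper: [0, 0, 0, 0, 0, 0, 0, 0, 0, 0]
  travel:
    - [0.008, 0.015, 0]
    - [0.024, 0.045, 0]
    - [0.042, 0.079, 0]
    - [0.06, 0.113, 0]
    - [0.079, 0.147, 0]
    - [0.098, 0.182, 0]
    - [0.117, 0.218, 0]
    - [0.136, 0.254, 0]
    - [0.154, 0.289, 0]
    - [0.17, 0.318, 0]
  twist:
    - [0, 0, 0]
    - [0, 0, 0]
    - [0, 0, 0]
    - [0, 0, 0]
    - [0, 0, 0]
    - [0, 0, 0]
    - [0, 0, 0]
    - [0, 0, 0]
    - [0, 0, 0]
    - [0, 0, 0]

```text
clock: 16.58
eef_pos: [0.5534, -0.1867, 0.2311]
orientation: [180.0, -0.0, 95.3]
ft_force: [0.9, -0.9, 0.9]
finger_gap: 0.043
grip_force: 0.0
```

move_arm:
  gripper: [0, 0, 0, 0, 0, 0, 0, 0, 0, 0]
  travel:
    - [0.01, 0.018, -0.005]
    - [0.0155, 0.029, -0.015]
    - [0.0185, 0.034, -0.03]
    - [0.0195, 0.036, -0.05]
    - [0.0195, 0.036, -0.065]
    - [0.0195, 0.036, -0.078]
    - [0.0195, 0.036, -0.088]
    - [0.0195, 0.036, -0.095]
    - [0.0195, 0.036, -0.1]
    - [0.0195, 0.036, -0.1]
  twist:
    - [0, 0, 0]
    - [0, 0, 0]
    - [0, 0, 0]
    - [0, 0, 0]
    - [0, 0, 0]
    - [0, 0, 0]
    - [0, 0, 0]
    - [0, 0, 0]
    - [0, 0, 0]
    - [0, 0, 0]

```text
clock: 17.42
eef_pos: [0.5716, -0.1544, 0.1298]
orientation: [-179.9, -0.0, 95.2]
ft_force: [-0.5, 0.0, -0.0]
finger_gap: 0.0429
grip_force: 0.0
```

move_arm:
  gripper: [0, 0, 0, 0, 0, 0, 0, 0, 0, 0]
  travel:
    - [0, 0, -0.008]
    - [0, 0, -0.016]
    - [0, 0, -0.025]
    - [0, 0, -0.034]
    - [0, 0, -0.043]
    - [0, 0, -0.05]
    - [0, 0, -0.055]
    - [0, 0, -0.059]
    - [0, 0, -0.059]
    - [0, 0, -0.059]
  twist:
    - [0, 0, 0]
    - [0, 0, 0]
    - [0, 0, 0]
    - [0, 0, 0]
    - [0, 0, 0]
    - [0, 0, 0]
    - [0, 0, 0]
    - [0, 0, 0]
    - [0, 0, 0]
    - [0, 0, 0]

```text
clock: 18.25
eef_pos: [0.5722, -0.1543, 0.0717]
orientation: [-180.0, -0.0, 95.2]
ft_force: [-0.6, 0.3, 0.4]
finger_gap: 0.0424
grip_force: 0.0
```

move_arm:
  gripper: [-1, -1, -1, -1, -1, -1, -1, -1, -1, -1]
  travel:
    - [0, 0, 0]
    - [0, 0, 0]
    - [0, 0, 0]
    - [0, 0, 0]
    - [0, 0, 0]
    - [0, 0, 0]
    - [0, 0, 0]
    - [0, 0, 0]
    - [0, 0, 0]
    - [0, 0, 0]
  twist:
    - [0, 0, 0]
    - [0, 0, 0]
    - [0, 0, 0]
    - [0, 0, 0]
    - [0, 0, 0]
    - [0, 0, 0]
    - [0, 0, 0]
    - [0, 0, 0]
    - [0, 0, 0]
    - [0, 0, 0]
  force: 70

```text
clock: 19.08
eef_pos: [0.5727, -0.1545, 0.0726]
orientation: [179.9, 0.0, 95.2]
ft_force: [0.1, 1.5, 5.4]
finger_gap: 0.0107
grip_force: 69.4
```

move_arm:
  gripper: [-1, -1, -1, -1, -1, -1, -1, -1, -1, -1]
  travel:
    - [0, 0, 0.008]
    - [0, 0, 0.025]
    - [0, 0, 0.045]
    - [-0.003, 0.007, 0.065]
    - [-0.01, 0.022, 0.085]
    - [-0.02, 0.044, 0.1]
    - [-0.032, 0.07, 0.11]
    - [-0.044, 0.097, 0.115]
    - [-0.056, 0.124, 0.115]
    - [-0.068, 0.151, 0.115]
  twist:
    - [0, 0, 0]
    - [0, 0, 0]
    - [0, 0, 0.03]
    - [0, 0, 0.1]
    - [0, 0, 0.2]
    - [0, 0, 0.3]
    - [0, 0, 0.4]
    - [0, 0, 0.5]
    - [0, 0, 0.6]
    - [0, 0, 0.7]

```text
clock: 19.92
eef_pos: [0.5029, -0.0023, 0.1865]
orientation: [-180.0, -0.0, 135.6]
ft_force: [0.8, 0.4, -2.2]
finger_gap: 0.0105
grip_force: 68.5
```

move_arm:
  gripper: [-1, -1, -1, -1, -1, -1, -1, -1, -1, -1]
  travel:
    - [-0.012, 0.027, 0]
    - [-0.024, 0.054, 0]
    - [-0.036, 0.08, 0]
    - [-0.046, 0.103, -0.005]
    - [-0.054, 0.12, -0.015]
    - [-0.058, 0.13, -0.03]
    - [-0.06, 0.133, -0.043]
    - [-0.06, 0.133, -0.055]
    - [-0.06, 0.133, -0.061]
    - [-0.06, 0.133, -0.061]
  twist:
    - [0, 0, 0.1]
    - [0, 0, 0.2]
    - [0, 0, 0.3]
    - [0, 0, 0.4]
    - [0, 0, 0.5]
    - [0, 0, 0.6]
    - [0, 0, 0.7]
    - [0, 0, 0.79]
    - [0, 0, 0.85]
    - [0, 0, 0.871]

```text
clock: 20.75
eef_pos: [0.4417, 0.1295, 0.1229]
orientation: [-180.0, -0.3, -174.6]
ft_force: [-0.3, -0.2, -2.0]
finger_gap: 0.011
grip_force: 68.5
```

Run:
```python
from fit import *
s=vision.snapshot('side');t=vision.snapshot('top')
st=monitor.read_state();print(st['clock'],st['eef_pos'],st['orientation'],st['ft_force'],st['finger_gap'],np.round(st['joint_positions'],1))
a=cv2.resize(t['pixels'][160:300,215:315],None,fx=4,fy=4,interpolation=cv2.INTER_CUBIC)
b=cv2.resize(s['pixels'][210:350,250:350],None,fx=4,fy=4,interpolation=cv2.INTER_CUBIC)
cv2.imwrite('pics/c6.png',np.hstack([a,b])[:,:,::-1])
```

```text
20.85 [0.44344424 0.12950599 0.12516277] [-1.79988785e+02 -1.05709260e-01 -1.74829663e+02] [ 0.28264291  0.22275506 -1.47099233] 0.010796465170434028 [  7.  -13.6 120.3  -0.   73.4 -88.1]
```

View pics/c6.png

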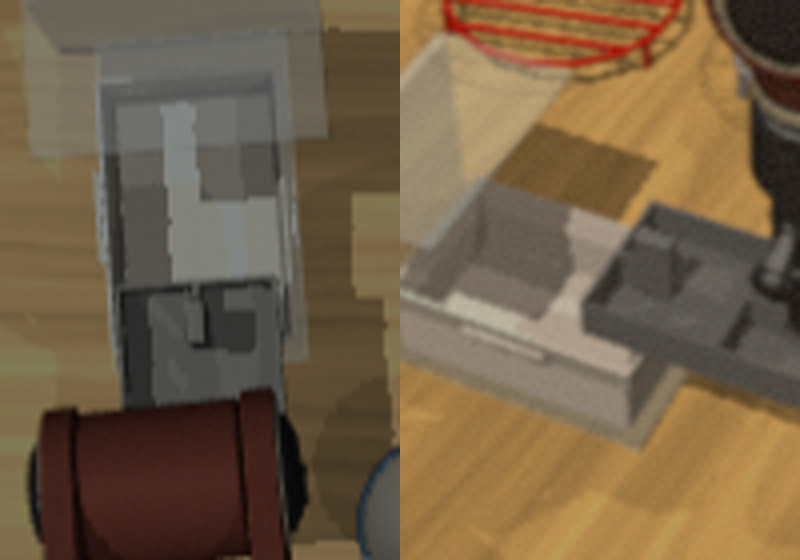

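The insert is turned round with its large end leading, level, and in line with the container at top-crop (120–280, 285). Next I slide it in over the container.

move_arm:
  gripper: [-1, -1, -1, -1, -1, -1, -1, -1, -1, -1]
  travel:
    - [0.007, 0.0006, 0]
    - [0.02, 0.0018, 0]
    - [0.036, 0.0033, 0]
    - [0.053, 0.0049, 0]
    - [0.07, 0.0064, 0]
    - [0.087, 0.008, 0]
    - [0.104, 0.0096, 0]
    - [0.118, 0.0108, 0]
    - [0.127, 0.0117, 0]
    - [0.1305, 0.012, 0]
  twist:
    - [0, 0, 0]
    - [0, 0, 0]
    - [0, 0, 0]
    - [0, 0, 0]
    - [0, 0, 0]
    - [0, 0, 0]
    - [0, 0, 0]
    - [0, 0, 0]
    - [0, 0, 0]
    - [0, 0, 0]

```text
clock: 21.68
eef_pos: [0.5765, 0.1416, 0.1265]
orientation: [-180.0, 0.1, -174.8]
ft_force: [0.2, 0.3, -1.1]
finger_gap: 0.0111
grip_force: 68.6
```

move_arm:
  gripper: [-1, -1, -1, -1, -1, -1, -1, -1, -1, -1]
  travel:
    - [0, 0, -0.003]
    - [0, 0, -0.007]
    - [0, 0, -0.011]
    - [0, 0, -0.015]
    - [0, 0, -0.019]
    - [0, 0, -0.023]
    - [0, 0, -0.027]
    - [0, 0, -0.03]
    - [0, 0, -0.032]
    - [0, 0, -0.032]
  twist:
    - [0, 0, 0]
    - [0, 0, 0]
    - [0, 0, 0]
    - [0, 0, 0]
    - [0, 0, 0]
    - [0, 0, 0]
    - [0, 0, 0]
    - [0, 0, 0]
    - [0, 0, 0]
    - [0, 0, 0]

```text
clock: 22.52
eef_pos: [0.5743, 0.1416, 0.0931]
orientation: [-180.0, -0.1, -174.8]
ft_force: [0.3, -0.2, -1.2]
finger_gap: 0.011
grip_force: 68.6
```

move_arm:
  gripper: [-1, -1, -1, -1, -1, -1, -1, -1, -1, -1]
  travel:
    - [0, 0, -0.0015]
    - [0, 0, -0.003]
    - [0, 0, -0.0045]
    - [0, 0, -0.006]
    - [0, 0, -0.0075]
    - [0, 0, -0.009]
    - [0, 0, -0.0105]
    - [0, 0, -0.012]
    - [0, 0, -0.0135]
    - [0, 0, -0.0135]
  twist:
    - [0, 0, 0]
    - [0, 0, 0]
    - [0, 0, 0]
    - [0, 0, 0]
    - [0, 0, 0]
    - [0, 0, 0]
    - [0, 0, 0]
    - [0, 0, 0]
    - [0, 0, 0]
    - [0, 0, 0]

```text
clock: 23.35
eef_pos: [0.5744, 0.1416, 0.0799]
orientation: [-180.0, -0.0, -174.8]
ft_force: [-0.3, -0.8, -2.7]
finger_gap: 0.0107
grip_force: 68.6
```

move_arm:
  gripper: [-1, -1, -1, -1, -1, -1, -1, -1, -1, -1]
  travel:
    - [0, 0, -0.003]
    - [0, 0, -0.006]
    - [0, 0, -0.009]
    - [0, 0, -0.012]
    - [0, 0, -0.015]
    - [0, 0, -0.018]
    - [0, 0, -0.021]
    - [0, 0, -0.023]
    - [0, 0, -0.025]
    - [0, 0, -0.025]
  twist:
    - [0, 0, 0]
    - [0, 0, 0]
    - [0, 0, 0]
    - [0, 0, 0]
    - [0, 0, 0]
    - [0, 0, 0]
    - [0, 0, 0]
    - [0, 0, 0]
    - [0, 0, 0]
    - [0, 0, 0]

```text
clock: 24.18
eef_pos: [0.5743, 0.1416, 0.0547]
orientation: [-180.0, -0.1, -174.8]
ft_force: [-0.1, -0.7, -1.1]
finger_gap: 0.0105
grip_force: 68.6
```

move_arm:
  gripper: [-1, -1, -1, -1, -1, -1, -1, -1, -1, -1]
  travel:
    - [0, 0, -0.0005]
    - [0, 0, -0.001]
    - [0, 0, -0.0015]
    - [0, 0, -0.002]
    - [0, 0, -0.0025]
    - [0, 0, -0.003]
    - [0, 0, -0.0035]
    - [0, 0, -0.0035]
    - [0, 0, -0.0035]
    - [0, 0, -0.0035]
  twist:
    - [0, 0, 0]
    - [0, 0, 0]
    - [0, 0, 0]
    - [0, 0, 0]
    - [0, 0, 0]
    - [0, 0, 0]
    - [0, 0, 0]
    - [0, 0, 0]
    - [0, 0, 0]
    - [0, 0, 0]

```text
clock: 25.02
eef_pos: [0.5747, 0.1417, 0.0518]
orientation: [-180.0, 0.0, -174.8]
ft_force: [-0.1, 1.0, -0.3]
finger_gap: 0.0108
grip_force: 68.6
```

move_arm:
  gripper: [-1, -1, -1, -1, -1, -1, -1, -1, -1, -1]
  travel:
    - [0, 0, -0.0005]
    - [0, 0, -0.001]
    - [0, 0, -0.001]
    - [0, 0, -0.0015]
    - [0, 0, -0.0015]
    - [0, 0, -0.0015]
    - [0, 0, -0.0015]
    - [0, 0, -0.0015]
    - [0, 0, -0.0015]
    - [0, 0, -0.0015]
  twist:
    - [0, 0, 0]
    - [0, 0, 0]
    - [0, 0, 0]
    - [0, 0, 0]
    - [0, 0, 0]
    - [0, 0, 0]
    - [0, 0, 0]
    - [0, 0, 0]
    - [0, 0, 0]
    - [0, 0, 0]

```text
clock: 25.85
eef_pos: [0.5747, 0.1417, 0.0516]
orientation: [-180.0, -0.0, -174.8]
ft_force: [-6.8, -1.7, 7.7]
finger_gap: 0.011
grip_force: 70.1
```

Floor contact. Now I release and retreat.

move_arm:
  gripper: [-1, -1, -0.8, -0.7, -0.6, -0.4, -0.2, 0, 0, 0]
  travel:
    - [0, 0, 0.0005]
    - [0, 0, 0.0005]
    - [0, 0, 0.0005]
    - [0, 0, 0.0005]
    - [0, 0, 0.0005]
    - [0, 0, 0.0005]
    - [0, 0, 0.0005]
    - [0, 0, 0.0005]
    - [0, 0, 0.0005]
    - [0, 0, 0.0005]
  twist:
    - [0, 0, 0]
    - [0, 0, 0]
    - [0, 0, 0]
    - [0, 0, 0]
    - [0, 0, 0]
    - [0, 0, 0]
    - [0, 0, 0]
    - [0, 0, 0]
    - [0, 0, 0]
    - [0, 0, 0]

```text
clock: 26.68
eef_pos: [0.5747, 0.1417, 0.0507]
orientation: [-180.0, 0.0, -174.8]
ft_force: [-0.9, 0.8, -0.7]
finger_gap: 0.0427
grip_force: 0.0
```

move_arm:
  gripper: [0, 0, 0, 0, 0, 0, 0, 0, 0, 0]
  travel:
    - [0, 0, 0.005]
    - [0, 0, 0.015]
    - [0, 0, 0.03]
    - [0, 0, 0.05]
    - [0, 0, 0.07]
    - [0, 0, 0.09]
    - [0, 0, 0.12]
    - [0, 0, 0.15]
    - [0, 0, 0.18]
    - [0, 0, 0.2]
  twist:
    - [0, 0, 0]
    - [0, 0, 0]
    - [0, 0, 0]
    - [0, 0, 0]
    - [0, 0, 0]
    - [0, 0, 0]
    - [0, 0, 0]
    - [0, 0, 0]
    - [0, 0, 0]
    - [0, 0, 0]

```text
clock: 27.52
eef_pos: [0.5756, 0.1418, 0.2559]
orientation: [180.0, 0.3, -174.8]
ft_force: [0.8, 0.5, 0.6]
finger_gap: 0.0427
grip_force: 0.0
```

move_arm:
  gripper: [0, 0, 0, 0, 0, 0, 0, 0, 0, 0]
  travel:
    - [-0.01, -0.02, 0]
    - [-0.025, -0.05, 0]
    - [-0.04, -0.085, 0]
    - [-0.055, -0.12, 0]
    - [-0.07, -0.155, 0]
    - [-0.085, -0.19, 0]
    - [-0.1, -0.225, 0]
    - [-0.115, -0.255, 0]
    - [-0.125, -0.28, 0]
    - [-0.13, -0.29, 0]
  twist:
    - [0, 0, 0]
    - [0, 0, 0]
    - [0, 0, 0]
    - [0, 0, 0]
    - [0, 0, 0]
    - [0, 0, 0]
    - [0, 0, 0]
    - [0, 0, 0]
    - [0, 0, 0]
    - [0, 0, 0]

```text
clock: 28.35
eef_pos: [0.4435, -0.1509, 0.2521]
orientation: [-179.9, 0.1, -175.0]
ft_force: [-0.4, 0.1, 0.9]
finger_gap: 0.0427
grip_force: 0.0
```

Run:
```python
from fit import *
s=vision.snapshot('side');t=vision.snapshot('top')
st=monitor.read_state();print(st['clock'],st['eef_pos'],st['finger_gap'])
q=[.626,.1465,.0911]
for n,z in (('lug_small',.05),('lug_large',.05),('insert_center',.035)):
  for p in (s,t): print(n,[(onz(p,r['at'],z).round(4),round(r['confidence'],2)) for r in vision.tip_of(n,p)[:1]])
a=cv2.resize(t['pixels'][160:270,215:315],None,fx=4,fy=4,interpolation=cv2.INTER_CUBIC)
b=cv2.resize(s['pixels'][230:340,240:340],None,fx=4,fy=4,interpolation=cv2.INTER_CUBIC)
# wall-top corners + lug tops if fully home
for p,img,o in((t,a,(215,160)),(s,b,(240,230))):
  for P in [[-.08,.05,.037],[-.08,-.05,.037],[.08,.05,.037],[.08,-.05,.037],[-.052,0,.061],[.052,0,.061]]:
    u=((proj(p,T(q,[P]))[0]-o+.5)*4).astype(int); cv2.circle(img,tuple(map(int,u)),3,(255,0,0),1)
cv2.imwrite('pics/c7.png',np.hstack([a,b])[:,:,::-1])
```

```text
28.45 [ 0.44423158 -0.14954809  0.25176281] 0.042983949768279885
lug_small [(array([0.5821, 0.1552, 0.05  ]), 0.63)]
lug_small [(array([0.569 , 0.1396, 0.05  ]), 0.65)]
lug_large [(array([0.6733, 0.1553, 0.05  ]), 0.67)]
lug_large []
insert_center [(array([0.6309, 0.1461, 0.035 ]), 0.74)]
insert_center [(array([0.6206, 0.1425, 0.035 ]), 0.81)]
```

View pics/c7.png

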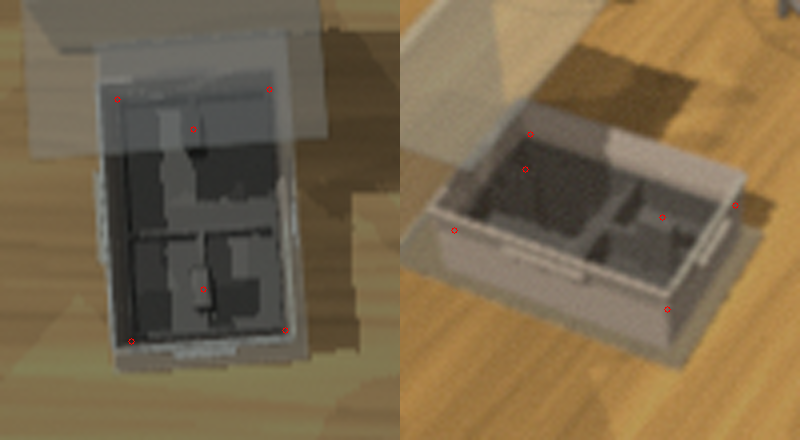

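The insert sits in the container with its small compartments at the open end. Its wall tops and lugs match the prediction for fully home (near lug at top-crop (203,288)), and the gripper is clear of everything.

```bash
python3 -c "
from bench import ctrl
print(ctrl.hand_in())"
```

```text
the job is handed in; nothing more can be done
None
```

The job is handed in at about 28 s of the 64 s allowed. The insert was set down level on the middle of the bare steel rack and let go. It was then put back turned half round, lowered until it touched the container's floor, with the small compartments at the open end. I did not touch the bowl, lid or liners. The final pictures agree with the insert being fully home, but the hand-in returned no verdict.

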